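Lay out the handle parts on their shadow tiles

ROBOT

A 6-joint arm with a two-finger parallel gripper is mounted at the origin on the work surface. World frame = base frame: x ahead of the robot, y to its left, z up, the work surface at z = 0. Lengths are in mm, angles in degrees, forces in N, time in s.
With the tool pointing down it reaches from about 350 to 850 mm from the base axis. Payload 8.1 kg.
Tool frame: the origin (TCP) lies on the centre line of the jaws, within the pads' length; the fingertips stand 8 mm ahead of it and the grasp point (between the pads) lies 11 mm behind it; x points along the fingers, z is the direction in which the jaws open and shut, and the axes are right-handed (so a half turn about x gives the same grasp; the last joint's range is limited). The gripper opens to 85 mm and grips with 20 to 120 N. Pads are 22 mm wide; open, the fingers measure 114 mm over their backs; the gripper's body (76 mm by 85 mm) begins 54 mm behind the grasp point. The pads swing forward as they close: fully open they stand 13 mm farther back than shut.
Start: joints at [-73.877, 7.471, 85.268, -0, 87.261, -4.893], TCP at [215.198, -560.085, 239.292] pointing down, gripper open.
Joint ranges: [-169.43, 169.43], [-51.17, 129.36], [1.28, 143.12], [-76.62, 256.62], [0, 156.53], [-152.29, 152.29]. Speed limits (degrees/s): [136.94, 136.94, 159.86, 180, 180, 180].

INTERFACE

Orientations are given as [roll, pitch, yaw] about the fixed x, y, z axes, in that order (R = Rz(yaw) Ry(pitch) Rx(roll)).
In Python, from bench import r, vision, order gives the robot as it stands. The module is installed in compiled form; this text tells all that it offers.
- The arm moves only by the shell command python3 -m jog 'ROWS' [FORCE]. ROWS is JSON, a list of rows, each a list of 3 entries, a list of its own where there are three numbers: the shift along the world's x, y, z in m, then the turn, a rotation vector about the world's x, y, z in rad, then the opening, from -1 (shut) to 1 (fully open). A call has 1 to 5 rows; each row is the pose to reach, as a shift and turn from the pose commanded when the call began; what a row does not reach only later rows make up. A row lasts 1/12 s, in which the tool goes at most 41.7 mm and 7.16 degrees, less where a joint would pass 70% of its speed; a pose out of reach is approached as far as the arm can. A call with a gripper value outside its range is refused whole. The fingers move at their own pace and stop on an object; FORCE is the grip in N (left out, the last holds). Time passes only in rows, so rows that repeat a pose let the fingers close. It gives the time, the measured TCP pose, the force and the opening at its end, in the units of the state.
- r.sense(): the state, without advancing time (a new reading comes with each control period).
- vision.snapshot(name): name is "scene" or "top" or "wrist"; returns the picture (480x640x3 uint8, red, green, blue); there is no depth.
- vision.camera_model(name): a dict with "fov_y" (degrees; the focal length in pixels is half the picture's height over the tangent of half this angle, whatever the lens; pixels are square), "cx", "cy" (the principal point, pixels), "world_to_cam" (4x4, takes a point from world to camera coordinates). Camera axes: x right, y down, z forward; pixel columns grow to the right and rows downward; lengths in mm; the calibration is good to about 2 mm. A picture is of the moment at which its call begins: read the wrist's pose just before it. camera_model takes no time and is no camera call; for the wrist camera it gives the pose at the moment of the call.
- order.hand_in(): hands the job in, once; it reports no verdict.
The state is a dict: "time": time; "joint_pos": joint angles; "qd": joint speeds; "joint_efforts": joint torques, N m; "tool_pos": TCP position; "tcp_rot": TCP orientation; "ft_force": force on the tool from outside, world axes, zero at the start; "wrist_torque": the same for the moment, N m; "finger_gap": finger opening in mm.
Only numpy, scipy, OpenCV 4.12 (cv2) and the standard library are available. Lean on these libraries where they do the work, as an engineer would, in place of code of your own. Each camera call takes 0.05 s, during which the arm holds its last target.

TASK

Set out the parts for the next handle glue-up: put each of the four parts (the large and the small turned wooden blank, the long hexagonal steel nut and the steel bar) on the black tile whose pale shape matches its footprint in form and size. Each should be left standing or lying the same way up as now, centred in its shape, the bar lying along its rectangle. Leave the glue bottle and the tape measure where they are.

Things in the scene. Friction and masses are not known exactly. Their poses are not given: they have to be found in the camera images.
- large_turning_center (a point): Large turned wooden handle blank, pale wood: an upright cylinder 56 mm in diameter and 70 mm tall, standing on the bench, with fine grooves round its foot and a 16 mm bore in its top. About 0.11 kg. Its origin is at its centre, half-way up (35 mm above its underside); z is up.
- small_turning_center (a point): Small turned wooden knob blank of the same pale wood and form: an upright cylinder 36 mm in diameter and 45 mm tall, standing on the bench, with a 10 mm bore in its top. About 0.03 kg. Its origin is at its centre, half-way up (22.5 mm above its underside); z is up.
- hex_nut_center (a point): Long bright steel coupling nut standing on end: a hexagonal prism 36 mm across the flats (42 mm across the corners) and 60 mm tall, with a dark threaded hole in its top. About 0.32 kg. Its origin is at its centre, half-way up (30 mm above its underside); z is up. Two opposite flats face along its x axis (the other flats at 60 degree steps).
- steel_bar_center (a point): Dark steel bar lying flat: a rectangular block 76 mm long (its x axis), 28 mm wide (y) and 30 mm tall (z). About 0.48 kg. Its origin is at its centre, half-way up (15 mm above its underside); z is up.
- large_circle (a point): Fixed flat tile of black rubber, 92 x 92 mm, 4 mm thick, lying on the bench, with a pale inlay: a large circle, 64 mm in diameter. The origin is at the middle of the inlay, on the tile's top face, 4 mm above the bench; z is up. Place of the large turned blank.
- small_circle (a point): Fixed flat tile of black rubber, 92 x 92 mm, 4 mm thick, lying on the bench, with a pale inlay: a small circle, 44 mm in diameter. The origin is at the middle of the inlay, on the tile's top face, 4 mm above the bench; z is up. Place of the small turned blank.
- hexagon (a point): Fixed flat tile of black rubber, 92 x 92 mm, 4 mm thick, lying on the bench, with a pale inlay: a hexagon, 44 mm across the flats. The origin is at the middle of the inlay, on the tile's top face, 4 mm above the bench; z is up. Place of the coupling nut, which stands on end here; which way its flats face does not matter.
- rectangle (a point): Fixed flat tile of black rubber, 92 x 92 mm, 4 mm thick, lying on the bench, with a pale inlay: a rectangle 84 x 36 mm, long along the x axis. The origin is at the middle of the inlay, on the tile's top face, 4 mm above the bench; z is up. Place of the steel bar, lying along the rectangle, either way round.
- glue_bottle_center (a point): Bystander: white plastic glue bottle with a brown band, 50 mm in diameter, 125 mm tall, standing at the left edge of the work; the origin is on its axis, 60 mm above the bench.
- tape_measure_center (a point): Bystander: metal tape-measure case lying flat, 70 x 70 mm, 34 mm tall, at the right edge of the work; the origin is at its centre, 17 mm above the bench.
There are look-alikes about, which are no part of the job. Leave any green or yellow look-alike of the part that bears large_turning_center alone.

How it is judged (in metres and radians):
At the end, for the whole second after the job is handed in: Each part rests on the tile with its own shape, its centre within 12 mm of the shape's middle, flat on the tile (height within 4 mm) and upright (tilted less than 0.1 rad), at rest; the bar is parallel to its rectangle within 0.25 rad (horizontal distance between large_turning_center and large_circle below 0.012 m and angle between each of large_turning_center, small_turning_center, hex_nut_center, steel_bar_center's own z axis and vertical below 0.1 rad and z of large_turning_center in the frame of large_circle between 0.031 and 0.039 m and linear speed of each of large_turning, small_turning, hex_nut, steel_bar below 0.02 m/s and horizontal distance between small_turning_center and small_circle below 0.012 m and z of small_turning_center in the frame of small_circle between 0.0185 and 0.0265 m and horizontal distance between hex_nut_center and hexagon below 0.012 m and z of hex_nut_center in the frame of hexagon between 0.026 and 0.034 m and horizontal distance between steel_bar_center and rectangle below 0.012 m and z of steel_bar_center in the frame of rectangle between 0.011 and 0.019 m and angle between the x axis of steel_bar_center and the x axis of rectangle, either way round below 0.25 rad); the robot touches nothing.
It fails at once if the glue bottle or the tape measure is shifted by more than 20 mm or tipped (distance of any of glue_bottle_center, tape_measure_center from where it was at the start of the episode above 0.02 m or angle between any of glue_bottle_center, tape_measure_center's own z axis and vertical above 0.35 rad).
It also fails if it takes over 99 s, if anything falls off the work surface, if the arm or the gripper's body presses on something with over 40 N, if the wrist force passes 120 N, or if a joint passes its speed limit or range.

## Working session

There is one attempt and no reset: what is moved stays moved. The work goes in short steps, Python scripts to look and compute and a shell command to move; the robot and the scene stay as the last step left them, time stands still between calls to the robot, and variables do not carry over. Pictures are saved under pics/ and viewed, and the job is handed in when it is done.

```bash
mkdir -p pics
python3 - <<'E'
from bench import r,vision
import cv2
s=r.sense();print(s)
for n in("top","scene"):
    cv2.imwrite(f"pics/{n}0.png",vision.snapshot(n)[:,:,::-1]);m=vision.camera_model(n);print(n,m)
E
```

```text
{'time': 0.0, 'joint_pos': array([-7.38785888e+01,  7.51761546e+00,  8.53281810e+01, -7.30820394e-04,
        8.72591676e+01, -4.89052838e+00]), 'qd': array([-0.01924283,  0.00172308,  0.04916245, -0.04871095, -0.04771129,
       -0.04578317]), 'joint_efforts': array([-7.78377416e-04, -5.69390166e+01, -5.00555634e+01, -2.02847787e-04,
        1.47331471e-02, -1.30846374e-05]), 'tool_pos': array([ 215.03539266, -559.5912915 ,  238.2287764 ]), 'tcp_rot': array([175.50789966,  89.89503338, 106.51987489]), 'ft_force': array([-0.34398738,  0.08480162,  1.00677475]), 'wrist_torque': array([-0.02361943, -0.06297325, -0.02872353]), 'finger_gap': 85.60317417343376}
top {'fov_y': 56.420121227995, 'cx': 319.6894401902856, 'cy': 241.98615303456796, 'world_to_cam': array([[ 7.24014268e-02, -9.97363800e-01,  4.84602187e-03,
        -4.52706092e+01],
       [-9.73838134e-01, -7.17412995e-02, -2.15621137e-01,
         5.28150412e+02],
       [ 2.15400376e-01,  1.08920370e-02, -9.76465074e-01,
         9.45041474e+02],
       [ 0.00000000e+00,  0.00000000e+00,  0.00000000e+00,
         1.00000000e+00]])}
scene {'fov_y': 55.877956741953646, 'cx': 316.8845529521427, 'cy': 240.5062775376744, 'world_to_cam': array([[-7.21437325e-01,  6.92330387e-01, -1.43812995e-02,
         3.75040775e+02],
       [ 4.65767201e-01,  4.69771466e-01, -7.49917118e-01,
        -1.82581963e+02],
       [-5.12434484e-01, -5.47716537e-01, -6.61375457e-01,
         1.40751919e+03],
       [ 0.00000000e+00,  0.00000000e+00,  0.00000000e+00,
         1.00000000e+00]])}
```

View pics/top0.png

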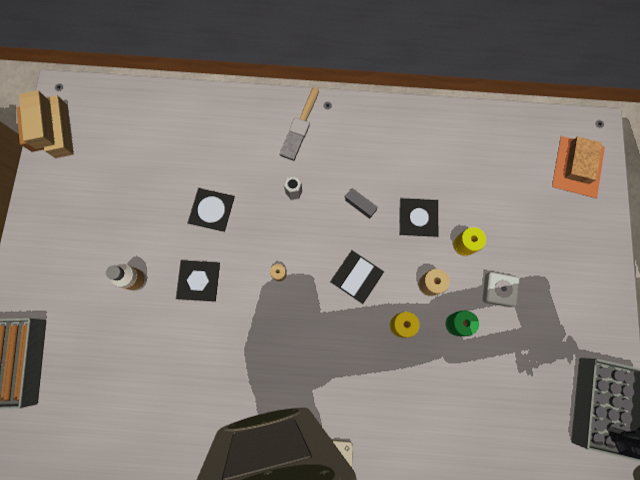

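View pics/scene0.png

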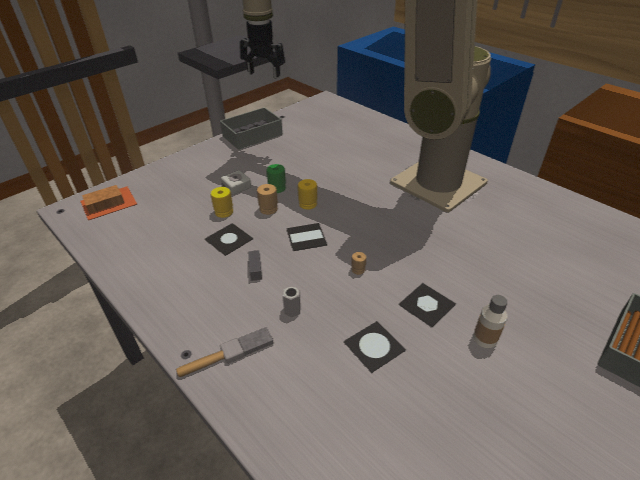

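The top view shows the candidates for the large blank: pale wood at (434,281), yellow at (470,240), amber at (405,324) and green at (463,323). I choose the wooden one. The other parts are the small blank (278,271), nut (293,187) and bar (361,203). The tiles are the large circle (211,209), small circle (419,217), hexagon (198,281) and rectangle (357,276).

```bash
cat > h.py <<'E'
import numpy as np,cv2
from bench import r,vision
def ray(n,u,v,m=None):
    m=m or vision.camera_model(n);T=np.array(m["world_to_cam"]);f=240/np.tan(np.radians(m["fov_y"]/2))
    R=T[:3,:3];c=-R.T@T[:3,3];d=R.T@np.array([(u-m["cx"])/f,(v-m["cy"])/f,1]);return c,d
def px(n,u,v,z,m=None):
    c,d=ray(n,u,v,m);return c+d*(z-c[2])/d[2]
def proj(n,P,m=None):
    m=m or vision.camera_model(n);T=np.array(m["world_to_cam"]);f=240/np.tan(np.radians(m["fov_y"]/2))
    q=T[:3,:3]@np.array(P)+T[:3,3];return np.array([m["cx"]+f*q[0]/q[2],m["cy"]+f*q[1]/q[2]])
E
python3 - <<'E'
from h import *
im=cv2.imread("pics/top0.png")
c=im[170:340,170:530];cv2.imwrite("pics/crop0a.png",cv2.resize(c[:,:180],None,fx=4,fy=3.5,interpolation=2)[:,:,:])
a=cv2.resize(im[225:345,380:500],None,fx=5,fy=5,interpolation=2);cv2.imwrite("pics/crop0.png",a)
g=cv2.cvtColor(im,6)
# inlays: pale blobs
for nm,(u,v) in dict(LC=(211,209),SC=(419,217),HX=(198,281),RC=(357,276)).items():
    _,_,_,_=0,0,0,0
    t=(g[v-32:v+32,u-32:u+32]>130).astype('uint8')
    n,l,st,ce=cv2.connectedComponentsWithStats(t)
    k=l[32,32];cu,cv_=ce[k]+[u-32,v-32]
    pts=np.argwhere(l==k)[:,::-1]+[u-32,v-32]
    W=np.array([px("top",a,b,4)[:2] for a,b in pts]);rc=cv2.minAreaRect(W.astype('float32'))
    Wd=None
    # dark tile
    d=(g[v-32:v+32,u-32:u+32]<60).astype('uint8');n2,l2,s2,c2=cv2.connectedComponentsWithStats(d)
    kk=1+np.argmax(s2[1:,4]);q=np.argwhere(l2==kk)[:,::-1]+[u-32,v-32]
    W2=np.array([px("top",a,b,4)[:2] for a,b in q]);rt=cv2.minAreaRect(W2.astype('float32'))
    print(nm,st[k,4],px("top",cu,cv_,4).round(1),rc,rt)
E
```

```text
LC 552 [603.5 260.9   4. ] ((603.796875, 261.2095642089844), (62.16793441772461, 62.809661865234375), 51.71717071533203) ((603.1502075195312, 259.63671875), (90.6497573852539, 90.0503921508789), 80.97708892822266)
SC 265 [ 621.5 -238.3    4. ] ((621.2554321289062, -238.3111572265625), (42.438629150390625, 42.50070571899414), 46.903133392333984) ((620.787109375, -237.55386352539062), (89.84056854248047, 89.02005004882812), 0.9120749831199646)Traceback (most recent call last):
  File "<stdin>", line 18, in <module>
  File "h.py", line 7, in px
    c,d=ray(n,u,v,m);return c+d*(z-c[2])/d[2]
        ~~~^^^^^^^^^
  File "h.py", line 4, in ray
    m=m or vision.camera_model(n);T=np.array(m["world_to_cam"]);f=240/np.tan(np.radians(m["fov_y"]/2))
           ~~~~~~~~~~~~~~~~~~~^^^
ValueError: time passes only in moves, steps and waits
```

View pics/crop0.png

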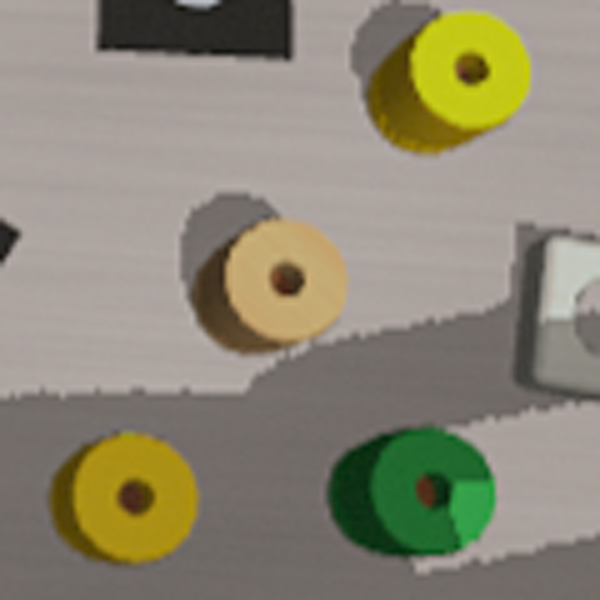

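View pics/crop0a.png

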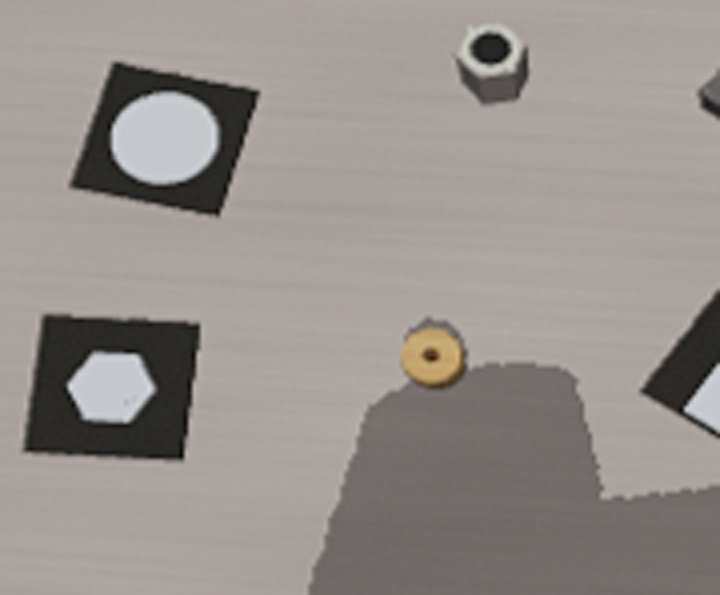

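The close crop confirms it: only the piece at (437,281) is pale wood, and its neighbours are yellow (two) and green. I'll cache the camera models and measure everything.

```bash
python3 - <<'E'
from bench import vision
import pickle
pickle.dump({n:vision.camera_model(n) for n in("top","scene")},open("cams.pkl","wb"))
E
sed -i 's/m=m or vision.camera_model(n)/m=m or CAMS[n]/; 2a import pickle\nCAMS=pickle.load(open("cams.pkl","rb"))' h.py
cat > meas.py <<'E'
from h import *
def inlay(im,u,v,thr=125):
    g=cv2.cvtColor(im,6);w=32;o=np.array([u-w,v-w])
    out=[]
    for t,z in(((g>thr),4),((g<60),4)):
        t=t[v-w:v+w,u-w:u+w].astype('uint8')
        n,l,st,ce=cv2.connectedComponentsWithStats(t)
        k=l[w,w] if z==4 and len(out)==0 else 1+np.argmax(st[1:,4])
        W=np.array([px("top",a,b,4)[:2] for a,b in np.argwhere(l==k)[:,::-1]+o])
        out.append((st[k,4],W.mean(0).round(1),[np.round(x,1) for x in cv2.minAreaRect(W.astype('float32'))]))
    return out
E
python3 - <<'E'
from meas import *
im=cv2.imread("pics/top0.png")
for nm,(u,v) in dict(LC=(211,209),SC=(419,217),HX=(198,281),RC=(357,276)).items(): print(nm,inlay(im,u,v))
big=np.hstack([cv2.resize(im[a:a+40,b:b+50],None,fx=8,fy=8,interpolation=2) for a,b in((170,270),(185,338))])
big2=np.hstack([cv2.resize(im[a:a+35,b:b+50],None,fx=8,fy=8,interpolation=2) for a,b in((255,255),(263,412))])
cv2.imwrite("pics/parts.png",np.vstack([big,big2]))
print(px("top",437.5,281,70),px("top",278,271,45))
E
```

```text
LC [(np.int32(556), array([603.6, 260.8]), [array([604.3, 260.8]), array([62.2, 64.3]), np.float64(51.7)]), (np.int32(754), array([601.9, 258.7]), [array([603.2, 259.6]), array([90.6, 90.1]), np.float64(81.0)])]
SC [(np.int32(267), array([ 621.6, -238.5]), [array([ 621.9, -238.9]), array([42.3, 43.4]), np.float64(4.2)]), (np.int32(1066), array([ 620. , -237.9]), [array([ 620.8, -237.6]), array([89.8, 89. ]), np.float64(0.9)])]
HX [(np.int32(326), array([430.7, 270.1]), [array([430. , 269.8]), array([44.2, 48.9]), np.float64(4.2)]), (np.int32(1142), array([430.4, 268.2]), [array([430.9, 268.8]), array([89.8, 90.6]), np.float64(0.8)])]
RC [(np.int32(580), array([466.6, -98.1]), [array([466.9, -98.1]), array([37.1, 84.3]), np.float64(59.8)]), (np.int32(419), array([ 449.7, -125.2]), [array([ 455., -118.]), array([43., 89.]), np.float64(59.5)])]
[ 459.51925448 -268.50975641   70.        ] [459.69734459  81.71932417  45.        ]
```

View pics/parts.png

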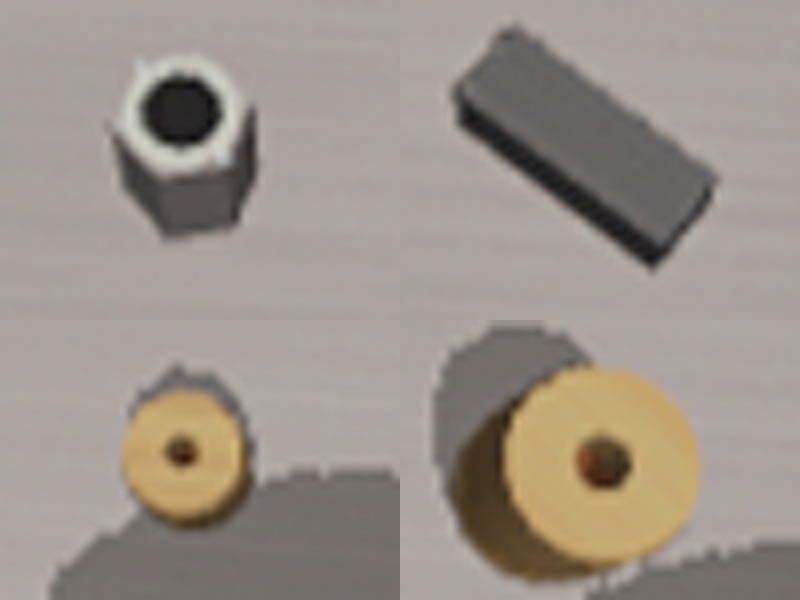

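The crop shows the nut top centre at about (292.2,183.2), the bar's long side running down to the right, and the small and large top discs at (277.5,271.3) and (436.7,280.4).

Run:
```python
from meas import *
from scipy.spatial.transform import Rotation as Ro
s=r.sense();R=Ro.from_euler('xyz',s['tcp_rot'],degrees=True).as_matrix();print(R.round(3))
q=lambda x,y,o:(o[0]+(x+.5)/8-.5,o[1]+(y+.5)/8-.5)
P={}
P['large']=px("top",436.7,280.4,70);P['small']=px("top",277.5,271.3,45)
P['nut']=px("top",*q(181,109,(270,170)),60)
for nm,(u,v),z in(('yellow',(474,239),70),('green',(466.5,322.5),70),('amber',(407,324),70),('tape',(504,288),34),('bottle',(118,274),125)):P[nm]=px("top",u,v,z)
for k,v in P.items():print(k,v.round(1))
b=np.array([px("top",*q(x-400,y,(338,185)),30)[:2] for x,y in((512,22),(717,180),(658,247),(452,92))]);print('bar',b.mean(0),np.linalg.norm(np.diff(b,axis=0),axis=1),b)
d=(b[1]-b[0]+b[2]-b[3]);print('bar yaw',np.degrees(np.arctan2(d[1],d[0])))
e=[px("top",*q(x,y,(270,170)),0)[:2] for x,y in((165,238),(238,222))];d=e[1]-e[0];print('nut edge',np.linalg.norm(d),np.degrees(np.arctan2(d[1],d[0])))
im=cv2.imread("pics/top0.png");w=[]
g=cv2.cvtColor(im,6);t=(g[244:308,325:389]>125).astype('uint8');n,l,st,ce=cv2.connectedComponentsWithStats(t)
W=np.array([px("top",a,b,4)[:2] for a,b in np.argwhere(l==l[32,32])[:,::-1]+[325,244]]);ev=np.linalg.eigh(np.cov(W.T))[1][:,1];print('rect yaw',np.degrees(np.arctan2(ev[1],ev[0])))
# overlay on scene for check
sc=cv2.imread("pics/scene0.png");P['bar']=np.r_[b.mean(0),30];P['LC']=[603.6,260.8,4];P['SC']=[621.6,-238.5,4];P['HX']=[430.7,270,4];P['RC']=[466.8,-98.1,4]
for k,v in P.items():
    u=proj("scene",v);cv2.drawMarker(sc,tuple(int(round(x)) for x in u),(0,0,255),0,7)
cv2.imwrite("pics/scenechk.png",cv2.resize(sc[150:380,180:540],None,fx=2.2,fy=2.2,interpolation=2))
```

```text
[[-0.     0.934  0.359]
 [ 0.002  0.359 -0.934]
 [-1.     0.    -0.002]]
large [ 460.7 -266.8   70. ]
small [458.9  82.8  45. ]
nut [663.2  66.5  60. ]
yellow [ 559.3 -348.    70. ]
green [ 375.  -331.6   70. ]
amber [ 362.6 -205.1   70. ]
tape [ 460.  -427.5   34. ]
bottle [417.8 400.2 125. ]
bar [640.74562891 -95.25251985] [76.80373294 27.09456585 76.13816402] [[ 674.03477607  -72.0382352 ]
 [ 629.78513971 -134.81389191]
 [ 608.13047376 -118.52920765]
 [ 651.03212612  -55.62874466]]
bar yaw -124.73973803556153
nut edge 22.64566648771135 -72.80405334555033
rect yaw 149.66512847686081
```

View pics/scenechk.png

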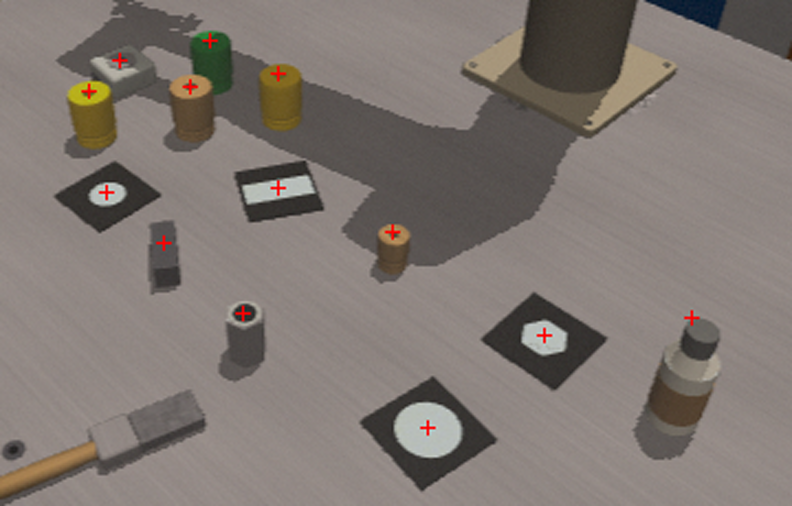

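Both views agree: every mark projected from the top camera lands on its object in the scene view, except the bottle, which I clicked roughly. Moving to above the large blank now, keeping the current jaw yaw of about -69°.

```bash
python3 -m jog '[[[0.025,0.030,-0.01],[0,0,0],1],[[0.050,0.060,-0.02],[0,0,0],1],[[0.075,0.090,-0.03],[0,0,0],1],[[0.100,0.120,-0.04],[0,0,0],1],[[0.125,0.150,-0.05],[0,0,0],1]]' 40
python3 -m jog '[[[0.025,0.029,-0.01],[0,0,0],1],[[0.050,0.058,-0.02],[0,0,0],1],[[0.075,0.087,-0.03],[0,0,0],1],[[0.100,0.116,-0.04],[0,0,0],1],[[0.120,0.143,-0.05],[0,0,0],1]]'
```

```text
time: 0.52
tool_pos: [340.8, -408.4, 188.4]
tcp_rot: [-175.1, 90.0, 115.8]
ft_force: [0.5, 0.4, -0.1]
finger_gap: 85.9
time: 0.93
tool_pos: [461.3, -265.0, 138.6]
tcp_rot: [145.0, 90.0, 76.1]
ft_force: [0.6, -1.2, 0.3]
finger_gap: 85.7
```

```bash
python3 -m jog '[[[0,-0.002,-0.03],[0,0,0],1],[[0,-0.002,-0.06],[0,0,0],1],[[0,-0.002,-0.085],[0,0,0],1],[[0,-0.002,-0.105],[0,0,0],1],[[0,-0.002,-0.105],[0,0,0],1]]' 40
python3 -m jog '[[[0,0,0],[0,0,0],0],[[0,0,0],[0,0,0],-1],[[0,0,0],[0,0,0],-1],[[0,0,0],[0,0,0],-1],[[0,0,0],[0,0,0],-1]]' 40
python3 - <<'E'
from h import *
print(r.sense()['finger_gap']);cv2.imwrite("pics/w1.png",vision.snapshot("wrist")[:,:,::-1])
E
```

```text
time: 1.35
tool_pos: [456.7, -266.3, 29.0]
tcp_rot: [-146.7, 89.5, 144.3]
ft_force: [0.2, 0.8, -0.8]
finger_gap: 85.3
time: 1.77
tool_pos: [461.5, -270.1, 36.4]
tcp_rot: [33.4, 89.8, -35.6]
ft_force: [-0.0, -0.8, 7.0]
finger_gap: 55.2
55.20113496645029
```

View pics/w1.png

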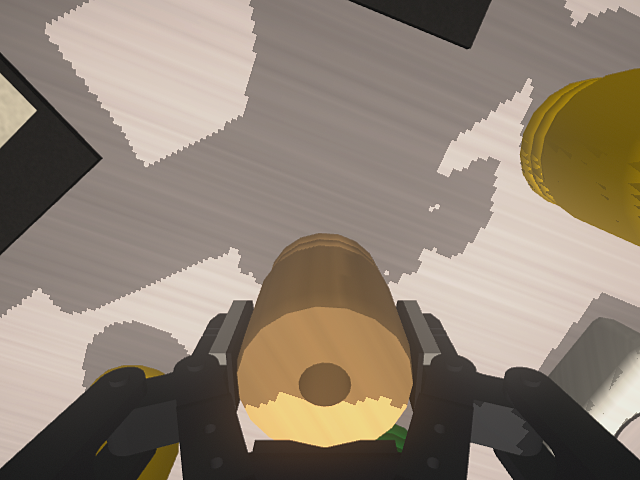

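The wrist view shows the wooden blank between the pads (gap 55.2 mm). Lifting it and carrying it to the large circle.

```bash
python3 -m jog '[[[0,0,0],[0,0,0],-1],[[0,0,0.02],[0,0,0],-1],[[0,0,0.045],[0,0,0],-1],[[0,0,0.07],[0,0,0],-1],[[0,0,0.095],[0,0,0],-1]]'
python3 -c "
from h import *
s=r.sense();print(s['tool_pos'],s['finger_gap'],s['ft_force'])"
python3 -m jog '[[[0.008,0.03,0],[0,0,0],-1],[[0.016,0.065,0],[0,0,0],-1],[[0.026,0.10,0],[0,0,0],-1],[[0.036,0.135,0],[0,0,0],-1],[[0.045,0.165,0],[0,0,0],-1]]'
python3 -m jog '[[[0.008,0.035,0],[0,0,0],-1],[[0.018,0.07,0],[0,0,0],-1],[[0.028,0.105,0],[0,0,0],-1],[[0.038,0.14,0],[0,0,0],-1],[[0.047,0.175,0],[0,0,0],-1]]'
python3 -m jog '[[[0.010,0.038,0],[0,0,0],-1],[[0.020,0.076,0],[0,0,0],-1],[[0.030,0.114,0],[0,0,0],-1],[[0.040,0.150,0],[0,0,0],-1],[[0.050,0.187,0],[0,0,0],-1]]'
```

```text
time: 2.23
tool_pos: [460.0, -269.0, 130.7]
tcp_rot: [28.7, 90.0, -40.2]
ft_force: [-0.1, -0.6, -0.5]
finger_gap: 55.3
[ 460.00822057 -269.01721516  130.69626232] 55.34810498548104 [-0.11166835 -0.63090164 -0.52083195]
time: 2.65
tool_pos: [505.5, -102.2, 130.0]
tcp_rot: [70.4, 89.9, 1.4]
ft_force: [0.3, 0.6, -1.6]
finger_gap: 55.0
time: 3.07
tool_pos: [552.7, 72.7, 130.0]
tcp_rot: [69.8, 89.9, 0.8]
ft_force: [-0.1, 0.1, -0.3]
finger_gap: 55.4
time: 3.48
tool_pos: [602.4, 259.8, 129.8]
tcp_rot: [77.0, 90.0, 8.1]
ft_force: [0.7, -0.4, -1.5]
finger_gap: 55.2
```

Run:
```python
from h import *
s=r.sense();print(s['time'],s['tool_pos'],s['joint_pos'],s['finger_gap'],s['ft_force']);cv2.imwrite("pics/t1.png",cv2.resize(vision.snapshot("top")[150:310,150:330,::-1],None,fx=4,fy=4)[:600]);cv2.imwrite("pics/s1.png",cv2.resize(vision.snapshot("scene")[230:420,260:540,::-1],None,fx=2.5,fy=2.5))
```

```text
3.4833 [602.44229708 259.83827276 129.77928832] [ 1.88587861e+01  2.00226714e+01  8.23027788e+01 -6.88072450e-03
  7.76393364e+01  8.78403176e+01] 55.21711616668244 [ 0.71321074 -0.36301813 -1.46577675]
```

View pics/s1.png

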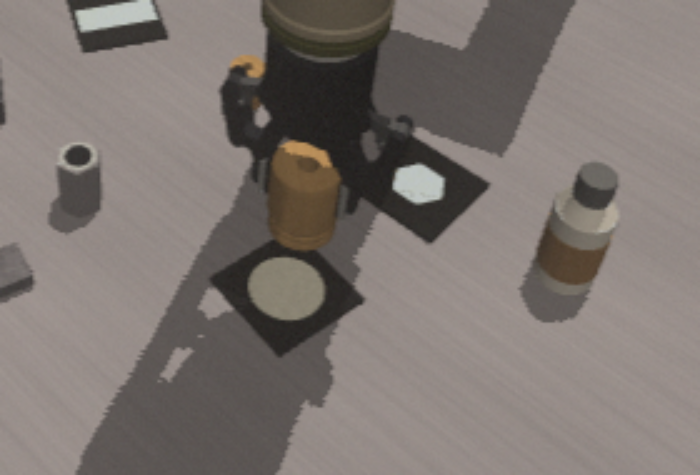

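```bash
python3 -m jog '[[[0.001,0.001,-0.03],[0,0,0],-1],[[0.001,0.001,-0.06],[0,0,0],-1],[[0.001,0.001,-0.078],[0,0,0],-1],[[0.001,0.001,-0.086],[0,0,0],-1],[[0.001,0.001,-0.090],[0,0,0],-1]]'
python3 -m jog '[[[0,0,0],[0,0,0],-1],[[0,0,0],[0,0,0],-0.2],[[0,0,0],[0,0,0],0.3],[[0,0,0],[0,0,0],0.8],[[0,0,0],[0,0,0],1]]'
python3 -m jog '[[[0,0,0],[0,0,0],1],[[0,0,0.015],[0,0,0],1],[[0,0,0.045],[0,0,0],1],[[0,0,0.075],[0,0,0],1],[[0,0,0.105],[0,0,0],1]]'
```

```text
time: 4.0
tool_pos: [602.5, 258.3, 39.7]
tcp_rot: [-90.1, 89.9, -159.1]
ft_force: [-12.5, -4.2, 26.0]
finger_gap: 55.4
time: 4.42
tool_pos: [603.6, 258.9, 40.0]
tcp_rot: [86.7, 89.9, 17.7]
ft_force: [-0.5, -0.4, -0.3]
finger_gap: 77.2
time: 4.83
tool_pos: [603.0, 258.8, 146.4]
tcp_rot: [-91.1, 90.0, -160.1]
ft_force: [1.1, 0.6, 0.0]
finger_gap: 85.3
```

```bash
python3 -m jog '[[[0.010,-0.035,0],[0,0,0.09],1],[[0.022,-0.070,0],[0,0,0.18],1],[[0.034,-0.105,0],[0,0,0.27],1],[[0.046,-0.145,0],[0,0,0.36],1],[[0.058,-0.183,0],[0,0,0.457],1]]'
python3 - <<'E'
from meas import *
from scipy.spatial.transform import Rotation as Ro
s=r.sense();R=Ro.from_euler('xyz',s['tcp_rot'],degrees=True).as_matrix();print(s['tool_pos'],R[:,2])
im=vision.snapshot("top")[:,:,::-1].copy();cv2.imwrite("pics/t2.png",im)
cv2.imwrite("pics/t2c.png",cv2.resize(im[160:310,150:350],None,fx=4,fy=4,interpolation=2))
cv2.imwrite("pics/w2.png",vision.snapshot("wrist")[:,:,::-1])
E
```

```text
time: 5.25
tool_pos: [661.8, 74.3, 146.1]
tcp_rot: [40.9, 89.9, -1.6]
ft_force: [0.1, 0.0, 0.1]
finger_gap: 85.6
[661.80767568  74.30712325 146.12188835] [ 0.7371714 -0.6757047  0.0012204]
```

View pics/t2c.png

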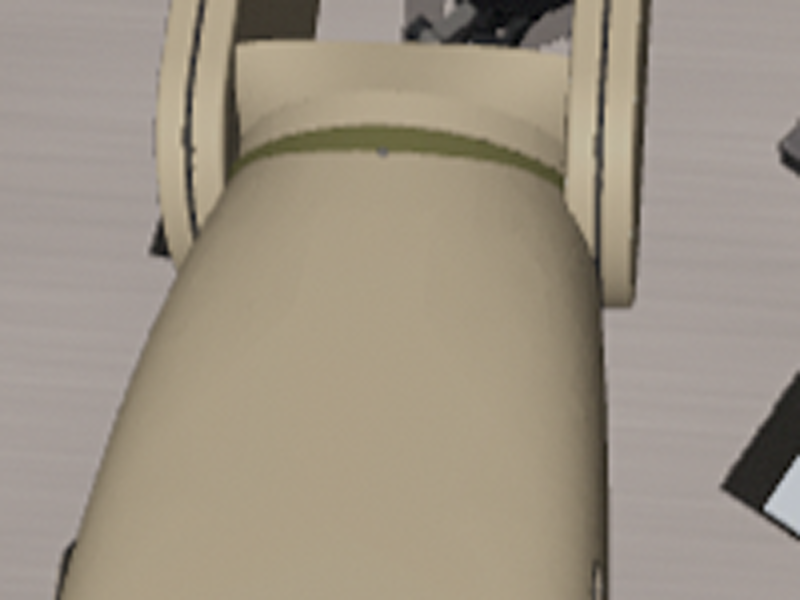

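View pics/w2.png

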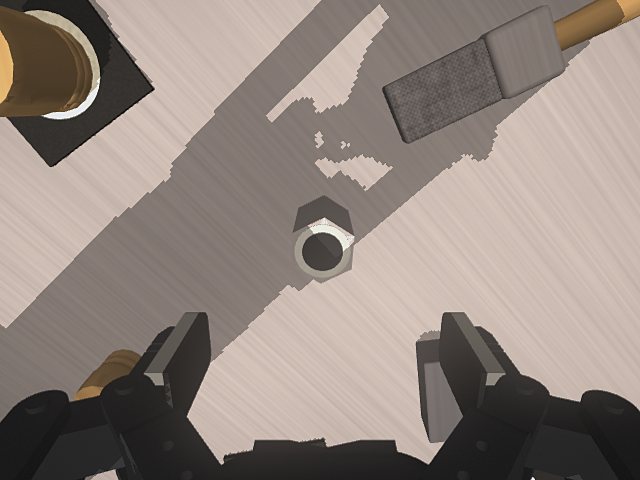

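The wrist view shows the nut at (323,251) with flats facing the two jaws and the large blank standing on its circle at upper left. The arm hides the scene from the top camera.

```bash
python3 - <<'E'
from h import *
s=r.sense();m=vision.camera_model("wrist");print(s['tool_pos'],px("",323,251,60,m),"LC blank foot?")
E
python3 -m jog '[[[0.001,-0.008,-0.025],[0,0,0],1],[[0.001,-0.008,-0.055],[0,0,0],1],[[0.001,-0.008,-0.085],[0,0,0],1],[[0.001,-0.008,-0.11],[0,0,0],1],[[0.001,-0.008,-0.118],[0,0,0],1]]' 70
python3 -c "
from h import *
s=r.sense();m=vision.camera_model('wrist');print(s['tool_pos'],s['finger_gap'])
cv2.imwrite('pics/w3.png',vision.snapshot('wrist')[:,:,::-1])"
```

```text
[662.94536448  69.57687658 145.94687064] [662.1443159   69.87391489  60.        ] LC blank foot?
time: 5.77
tool_pos: [659.1, 68.3, 22.1]
tcp_rot: [-137.2, 89.6, 179.9]
ft_force: [-0.4, 0.5, -1.4]
finger_gap: 85.2
[659.05322967  68.30531634  22.13986429] 85.16904889357308
```

View pics/w3.png

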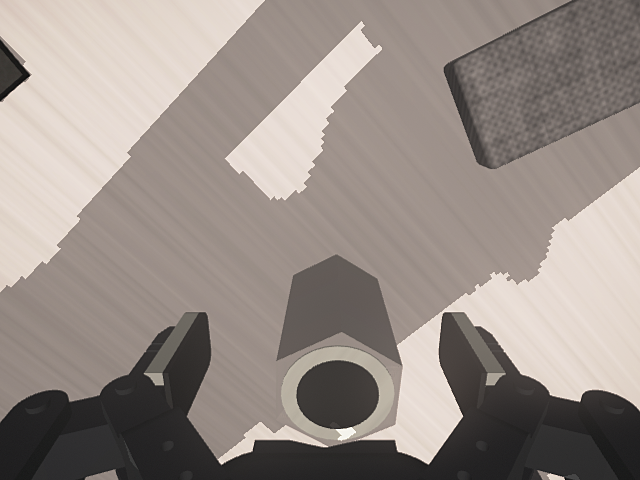

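```bash
python3 -m jog '[[[0,0,0],[0,0,0],1],[[0,0,0],[0,0,0],1]]'
python3 -c "
from h import *
for i in range(4):
  s=r.sense();m=vision.camera_model('wrist');I=vision.snapshot('wrist')[:,:,::-1];print(s['tool_pos'],s['qd'].round(1))
  T=np.array(m['world_to_cam']);print((-T[:3,:3].T@T[:3,3]).round(1))
cv2.imwrite('pics/w4.png',I)"
```

```text
time: 5.98
tool_pos: [663.7, 68.3, 28.8]
tcp_rot: [45.7, 89.8, 2.9]
ft_force: [0.3, 0.0, 0.6]
finger_gap: 85.5
[663.70558828  68.32511213  28.80759253] [-0.1 -0.9 -0.8  0.  -0.3 -0.1]
[718.2 127.8 162.8]
[664.17575711  68.2475583   29.33247266] [-0.1 -0.3 -0.1  0.  -0.3 -0.2]
[718.5 127.7 163.4]
[664.2637811   68.20660151  29.38993746] [-0.2  0.1  0.3  0.  -0.2 -0. ]
[718.5 127.7 163.5]
[664.07384849  68.12539424  29.10054419] [-0.2  0.1  0.6  0.  -0.1 -0.1]
[718.4 127.6 163.2]
```

View pics/w4.png

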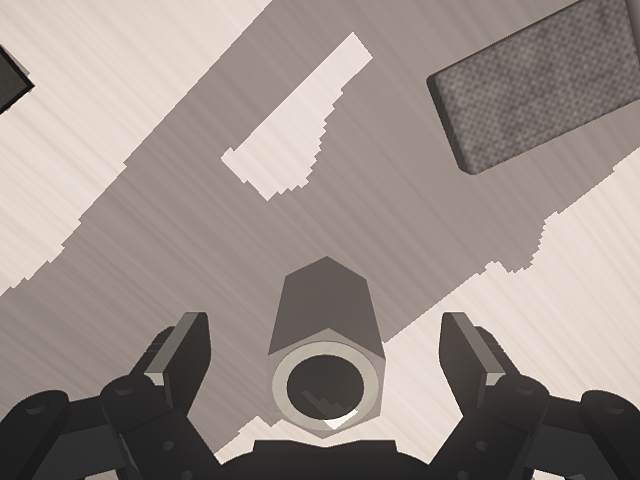

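The arm needs about 0.2 s to settle. The nut is now centred between the jaws at (326,386). Gripping.

```bash
python3 -c "
from h import *
m=vision.camera_model('wrist');print(px('',325.5,386,60,m))"
python3 -m jog '[[[0,0,0],[0,0,0],0],[[0,0,0],[0,0,0],-1],[[0,0,0],[0,0,0],-1],[[0,0,0],[0,0,0],-1],[[0,0,0],[0,0,0],-1]]' 70
python3 -m jog '[[[0,0,0],[0,0,0],-1],[[0,0,0],[0,0,0],-1],[[0,0,0.02],[0,0,0],-1],[[0,0,0.045],[0,0,0],-1],[[0,0,0.07],[0,0,0],-1]]'
python3 -m jog '[[[0,0,0.02],[0,0,0],-1],[[0,0,0.02],[0,0,0],-1]]'
python3 -c "
from h import *
s=r.sense();print(s['tool_pos'],s['ft_force'],s['finger_gap'])
cv2.imwrite('pics/w5.png',vision.snapshot('wrist')[:,:,::-1])"
```

```text
[662.85782932  67.08320981  60.        ]
time: 6.6
tool_pos: [662.5, 67.9, 26.7]
tcp_rot: [49.9, 90.0, 7.1]
ft_force: [0.3, 0.6, -2.7]
finger_gap: 35.5
time: 7.02
tool_pos: [660.3, 67.9, 94.6]
tcp_rot: [-136.0, 89.7, -178.8]
ft_force: [0.7, -0.3, -2.8]
finger_gap: 35.2
time: 7.18
tool_pos: [664.8, 68.0, 121.2]
tcp_rot: [44.5, 89.6, 1.7]
ft_force: [1.0, 0.1, -1.3]
finger_gap: 35.4
[664.82805965  68.01695573 121.22929552] [ 0.95604837  0.13667459 -1.27709472] 35.37103843263202
```

View pics/w5.png

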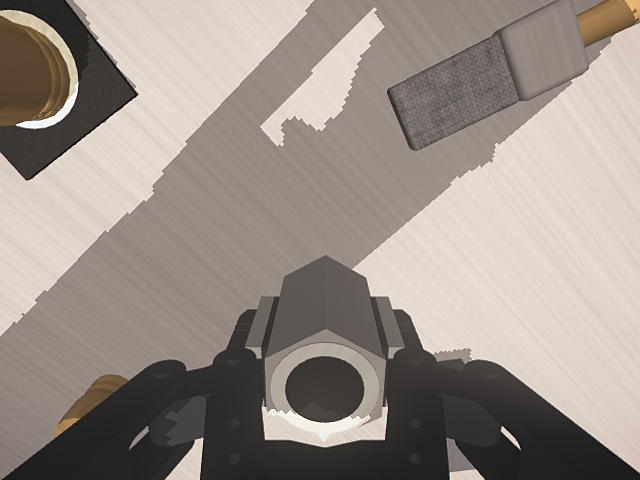

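```bash
python3 -m jog '[[[-0.022,0.019,0],[0,0,0],-1],[[-0.048,0.042,0],[0,0,0],-1],[[-0.075,0.065,0],[0,0,0],-1],[[-0.102,0.089,0],[0,0,0],-1],[[-0.128,0.112,0],[0,0,0],-1]]'
python3 -m jog '[[[-0.028,0.024,0],[0,0,0],-1],[[-0.056,0.049,0],[0,0,0],-1],[[-0.083,0.073,0],[0,0,0],-1],[[-0.104,0.091,0],[0,0,0],-1],[[-0.104,0.091,0],[0,0,0],-1]]'
python3 -m jog '[[[0,0,-0.025],[0,0,0],-1],[[0,0,-0.05],[0,0,0],-1],[[0,0,-0.068],[0,0,0],-1],[[0,0,-0.078],[0,0,0],-1],[[0,0,-0.078],[0,0,0],-1]]'
python3 -m jog '[[[0,0,0],[0,0,0],-1]]'
python3 -c "
from h import *
s=r.sense();print(s['tool_pos'],s['ft_force'],s['finger_gap'])
cv2.imwrite('pics/w6.png',vision.snapshot('wrist')[:,:,::-1])"
```

```text
time: 7.65
tool_pos: [530.9, 180.3, 112.9]
tcp_rot: [-125.5, 89.7, -168.3]
ft_force: [0.4, 0.8, -3.1]
finger_gap: 35.2
time: 8.07
tool_pos: [424.6, 273.0, 113.0]
tcp_rot: [-129.6, 89.6, -172.2]
ft_force: [0.1, -0.3, -2.9]
finger_gap: 35.0
time: 8.48
tool_pos: [426.9, 269.1, 33.7]
tcp_rot: [-110.4, 89.5, -153.2]
ft_force: [-0.3, -0.6, -3.8]
finger_gap: 35.5
time: 8.57
tool_pos: [429.2, 270.2, 37.0]
tcp_rot: [-110.8, 89.8, -153.6]
ft_force: [0.3, 0.5, -3.2]
finger_gap: 35.0
[429.21097257 270.23627273  37.00703274] [ 0.32981505  0.54059351 -3.15777003] 35.01568566712496
```

View pics/w6.png

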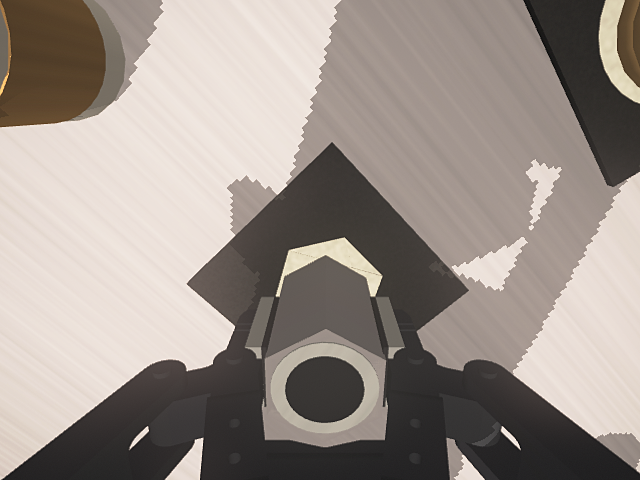

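```bash
python3 -m jog '[[[0.001,0,-0.003],[0,0,0],-1],[[0.001,0,-0.006],[0,0,0],-1],[[0.001,0,-0.006],[0,0,0],-1],[[0.001,0,-0.006],[0,0,0],-1]]'
```

```text
time: 8.95
tool_pos: [431.4, 271.0, 32.6]
tcp_rot: [69.3, 90.0, 26.5]
ft_force: [0.7, -0.6, -2.9]
finger_gap: 35.4
```

```bash
python3 -m jog '[[[0,0,-0.0015],[0,0,0],-1],[[0,0,-0.0015],[0,0,0],-1]]'
python3 -m jog '[[[0,0,0],[0,0,0],-0.5],[[0,0,0],[0,0,0],-0.1],[[0,0,0],[0,0,0],0.3],[[0,0,0],[0,0,0],0.6],[[0,0,0],[0,0,0],0.6]]'
python3 -m jog '[[[0,0,0.02],[0,0,0],1],[[0,0,0.05],[0,0,0],1],[[0,0,0.08],[0,0,0],1],[[0,0,0.105],[0,0,0],1],[[0,0,0.105],[0,0,0],1]]'
python3 -c "
from h import *
s=r.sense();print(s['tool_pos'],s['ft_force'],s['finger_gap'])
cv2.imwrite('pics/w7.png',vision.snapshot('wrist')[:,:,::-1])"
```

```text
time: 9.12
tool_pos: [431.2, 270.9, 30.8]
tcp_rot: [67.3, 90.0, 24.5]
ft_force: [0.1, -0.2, -3.9]
finger_gap: 35.2
time: 9.53
tool_pos: [431.6, 271.1, 31.2]
tcp_rot: [70.4, 90.0, 27.6]
ft_force: [-0.2, -0.2, -0.0]
finger_gap: 68.3
time: 9.95
tool_pos: [434.6, 272.6, 142.4]
tcp_rot: [69.1, 89.4, 26.3]
ft_force: [-0.5, -0.1, -0.0]
finger_gap: 85.5
[434.64895257 272.64072884 142.39855463] [-0.52485378 -0.06582134 -0.02018931] 85.4723186372299
```

View pics/w7.png

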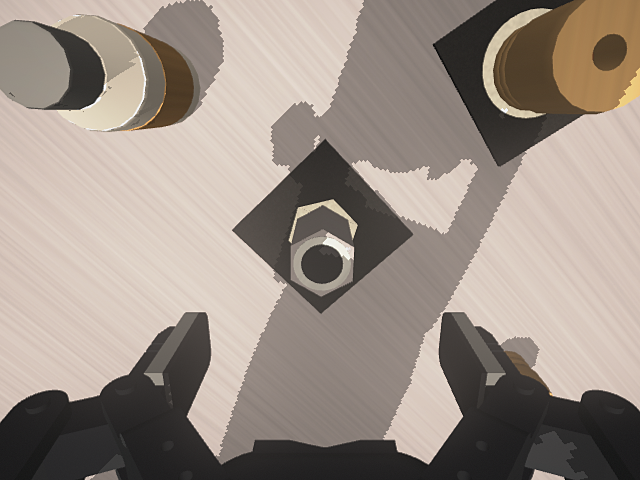

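The nut stands upright on its hexagon (top at (322,264)). Now the small blank.

```bash
python3 -m jog '[[[0.005,-0.03,0],[0,0,0],1],[[0.011,-0.07,0],[0,0,0],1],[[0.017,-0.11,0],[0,0,0],1],[[0.023,-0.15,0],[0,0,0],1],[[0.027,-0.187,0],[0,0,0],1]]'
python3 -m jog '[[[0,0,-0.02],[0,0,0],1],[[0,0,-0.04],[0,0,0],1],[[0,0,-0.06],[0,0,0],1],[[0,0,-0.06],[0,0,0],1],[[0,0,-0.06],[0,0,0],1]]'
python3 -c "
from h import *
s=r.sense();print(s['tool_pos'],s['qd'].round(1),s['finger_gap'])
m=vision.camera_model('wrist');I=vision.snapshot('wrist')[:,:,::-1]
cv2.imwrite('pics/w8.png',I);print(proj('',[458.9,82.8,45],m))"
```

```text
time: 10.42
tool_pos: [457.6, 82.0, 134.7]
tcp_rot: [-120.8, 89.9, -163.6]
ft_force: [0.2, 0.4, -0.3]
finger_gap: 85.6
time: 10.83
tool_pos: [456.3, 83.7, 74.0]
tcp_rot: [-132.9, 89.7, -175.7]
ft_force: [0.4, -0.0, 0.3]
finger_gap: 85.4
[456.34625723  83.71624222  74.04042867] [ 0.4 -1.7 -2.5 -0.1  0.6  0. ] 85.40213597630701
[330.64973372 291.88097391]
```

View pics/w8.png

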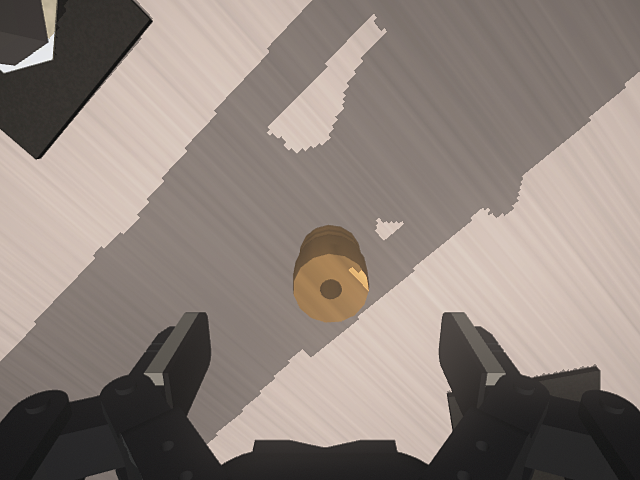

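```bash
python3 -m jog '[[[0,0,-0.02],[0,0,0],1],[[0,0,-0.038],[0,0,0],1],[[0,0,-0.052],[0,0,0],1],[[0,0,-0.052],[0,0,0],1],[[0,0,-0.052],[0,0,0],1]]' 40
python3 -m jog '[[[0,0,0],[0,0,0],0],[[0,0,0],[0,0,0],-1],[[0,0,0],[0,0,0],-1],[[0,0,0],[0,0,0],-1],[[0,0,0],[0,0,0],-1]]' 40
python3 -m jog '[[[0,0,0],[0,0,0],-1],[[0,0,0],[0,0,0],-1],[[0,0,0.02],[0,0,0],-1],[[0,0,0.045],[0,0,0],-1],[[0,0,0.07],[0,0,0],-1]]'
python3 -m jog '[[[0,0,0.02],[0,0,0],-1],[[0,0,0.02],[0,0,0],-1],[[0,0,0.02],[0,0,0],-1]]'
python3 -c "
from h import *
s=r.sense();print(s['tool_pos'],s['ft_force'],s['finger_gap'])
cv2.imwrite('pics/w9.png',vision.snapshot('wrist')[:,:,::-1])"
```

```text
time: 11.3
tool_pos: [458.4, 84.2, 24.5]
tcp_rot: [-118.9, 90.0, -161.6]
ft_force: [0.8, -0.7, 0.5]
finger_gap: 85.4
time: 11.72
tool_pos: [459.0, 84.0, 24.9]
tcp_rot: [47.3, 89.9, 4.5]
ft_force: [-0.2, 0.2, 4.9]
finger_gap: 34.9
time: 12.13
tool_pos: [457.4, 83.8, 94.2]
tcp_rot: [-133.8, 89.9, -176.6]
ft_force: [0.4, -0.7, -0.5]
finger_gap: 35.0
time: 12.38
tool_pos: [459.5, 84.0, 115.5]
tcp_rot: [47.1, 89.8, 4.3]
ft_force: [-0.8, -0.4, -0.6]
finger_gap: 34.4
[459.52453753  84.00729105 115.46054138] [-0.83215328 -0.38193918 -0.64424612] 34.42688627636223
```

View pics/w9.png

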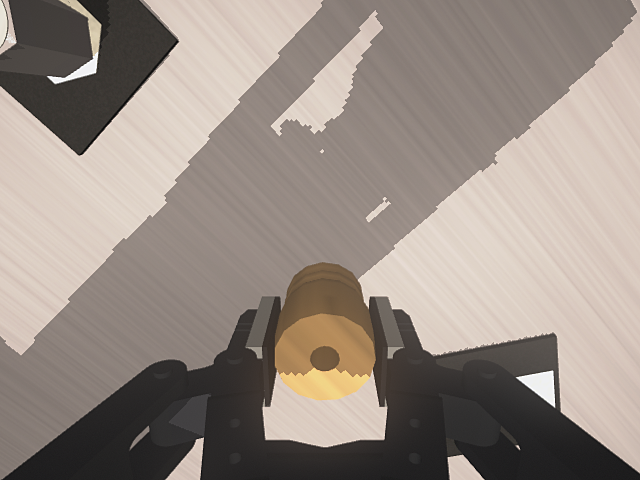

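```bash
python3 -m jog '[[[0.013,-0.025,0],[0,0,0],-1],[[0.030,-0.058,0],[0,0,0],-1],[[0.047,-0.092,0],[0,0,0],-1],[[0.064,-0.126,0],[0,0,0],-1],[[0.081,-0.160,0],[0,0,0],-1]]'
python3 -m jog '[[[0.017,-0.034,0],[0,0,0],-1],[[0.034,-0.068,0],[0,0,0],-1],[[0.051,-0.102,0],[0,0,0],-1],[[0.068,-0.135,0],[0,0,0],-1],[[0.0815,-0.162,0],[0,0,0],-1]]'
python3 -m jog '[[[0,0,-0.02],[0,0,0],-1],[[0,0,-0.04],[0,0,0],-1],[[0,0,-0.06],[0,0,0],-1],[[0,0,-0.078],[0,0,0],-1],[[0,0,-0.078],[0,0,0],-1]]'
python3 -m jog '[[[0,0,0],[0,0,0],-1],[[0,0,0],[0,0,0],-1]]'
python3 -c "
from h import *
s=r.sense();print(s['tool_pos'],s['ft_force'],s['finger_gap'])
cv2.imwrite('pics/w10.png',vision.snapshot('wrist')[:,:,::-1])"
```

```text
time: 12.85
tool_pos: [538.5, -77.4, 111.8]
tcp_rot: [-151.6, 89.8, 165.6]
ft_force: [0.6, -0.1, 0.0]
finger_gap: 35.0
time: 13.27
tool_pos: [620.2, -240.3, 111.3]
tcp_rot: [-157.0, 89.8, 160.2]
ft_force: [0.8, 0.3, -0.2]
finger_gap: 34.8
time: 13.68
tool_pos: [617.0, -236.6, 29.3]
tcp_rot: [-162.4, 89.5, 154.8]
ft_force: [-0.4, 0.5, -1.0]
finger_gap: 35.0
time: 13.85
tool_pos: [620.5, -237.9, 35.7]
tcp_rot: [-163.6, 90.0, 153.6]
ft_force: [-0.1, 0.0, -0.6]
finger_gap: 34.8
[ 620.49267714 -237.90675477   35.72910613] [-0.07566373  0.04792905 -0.64632666] 34.79211159919383
```

View pics/w10.png

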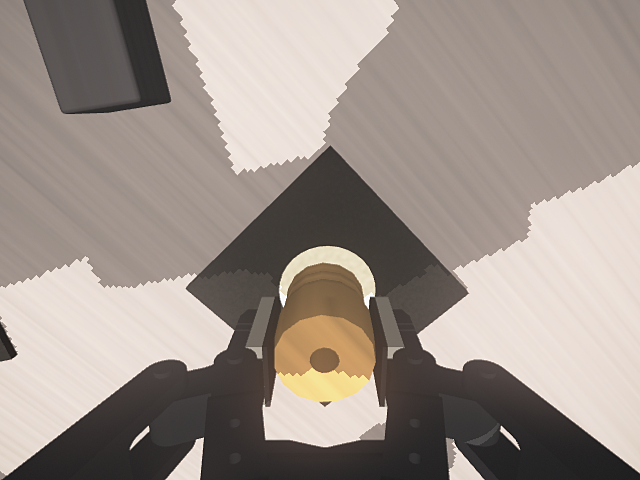

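The blank hangs just above the small circle, centred at (325,300). Lowering and releasing.

```bash
python3 -m jog '[[[0.001,0,-0.003],[0,0,0],-1],[[0.001,0,-0.006],[0,0,0],-1],[[0.001,0,-0.0065],[0,0,0],-1],[[0.001,0,-0.0065],[0,0,0],-1],[[0.001,0,-0.0065],[0,0,0],-1]]'
```

```text
time: 14.32
tool_pos: [621.7, -238.0, 29.4]
tcp_rot: [147.4, 90.0, 104.6]
ft_force: [0.2, 0.0, -0.4]
finger_gap: 35.3
```

```bash
python3 -m jog '[[[0,0,-0.0005],[0,0,0],-1],[[0,0,-0.0005],[0,0,0],-0.5],[[0,0,-0.0005],[0,0,0],-0.1],[[0,0,-0.0005],[0,0,0],0.3],[[0,0,-0.0005],[0,0,0],0.6]]'
python3 -m jog '[[[0,0,0],[0,0,0],0.6],[[0,0,0.02],[0,0,0],1],[[0,0,0.05],[0,0,0],1],[[0,0,0.08],[0,0,0],1],[[0,0,0.08],[0,0,0],1]]'
python3 -m jog '[[[0,0,0],[0,0,0],1]]'
python3 -c "
from h import *
s=r.sense();print(s['tool_pos'],s['ft_force'],s['finger_gap'])
cv2.imwrite('pics/w11.png',vision.snapshot('wrist')[:,:,::-1])"
```

```text
time: 14.73
tool_pos: [621.8, -238.1, 28.9]
tcp_rot: [12.8, 90.0, -30.0]
ft_force: [0.3, 0.1, -1.4]
finger_gap: 61.3
time: 15.15
tool_pos: [625.5, -239.9, 116.8]
tcp_rot: [17.5, 89.4, -25.3]
ft_force: [0.6, 0.4, 1.6]
finger_gap: 85.2
time: 15.23
tool_pos: [623.8, -239.1, 112.3]
tcp_rot: [17.3, 89.7, -25.5]
ft_force: [-0.1, 0.2, -0.2]
finger_gap: 85.7
[ 623.76066908 -239.07191293  112.34283941] [-0.0785173   0.22524325 -0.19454019] 85.6541523887375
```

View pics/w11.png

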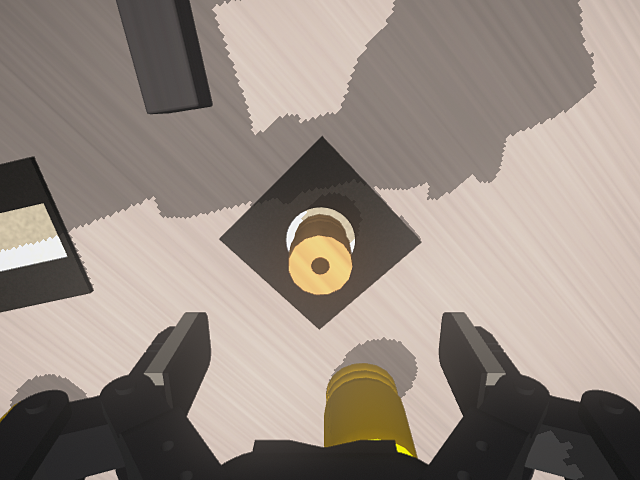

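The small blank stands on its circle. Now the bar, with the jaws turned 8° to line up with its width.

```bash
python3 -m jog '[[[0.005,0.035,0],[0,0,0.05],1],[[0.010,0.07,0],[0,0,0.1],1],[[0.015,0.105,0],[0,0,0.14],1],[[0.019,0.143,0],[0,0,0.14],1],[[0.019,0.143,-0.02],[0,0,0.14],1]]'
python3 -m jog '[[[0,0,-0.02],[0,0,0],1],[[0,0,-0.02],[0,0,0],1],[[0,0,-0.02],[0,0,0],1],[[0,0,-0.02],[0,0,0],1]]'
python3 -c "
from h import *
from scipy.spatial.transform import Rotation as Ro
s=r.sense();print(s['tool_pos'],s['qd'].round(1),s['finger_gap'],Ro.from_euler('xyz',s['tcp_rot'],degrees=True).as_matrix()[:,2])
m=vision.camera_model('wrist');I=vision.snapshot('wrist')[:,:,::-1].copy()
for p in ((674,-72),(630,-135),(608,-118.5),(651,-55.6),(640.7,-95.3)): print(proj('',[*p,30],m))
import pickle;pickle.dump(m,open('mw12.pkl','wb'))
cv2.imwrite('pics/w12.png',I)"
```

```text
time: 15.7
tool_pos: [643.0, -88.6, 91.2]
tcp_rot: [58.0, 89.7, 23.5]
ft_force: [0.8, -0.6, -0.2]
finger_gap: 85.6
time: 16.03
tool_pos: [640.3, -95.4, 68.6]
tcp_rot: [-157.6, 89.9, 167.6]
ft_force: [0.1, -0.3, 0.5]
finger_gap: 85.4
[640.33782082 -95.40837785  68.56682048] [-0.3 -1.2 -1.2  0.  -0.1  0. ] 85.43910865583369 [ 0.82104569 -0.57086157 -0.00101552]
[357.02062332 205.93297164]
[352.94361615 354.7230996 ]
[298.25891414 353.0458164 ]
[293.20452514 205.2396732 ]
[325.32832769 284.53262368]
```

View pics/w12.png

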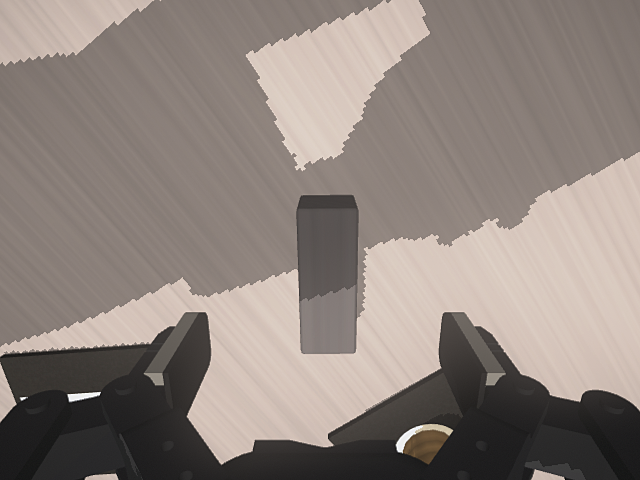

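The bar lies square between the jaws, corners within about 4 px of prediction. Descending and gripping.

```bash
python3 -m jog '[[[0,0,-0.02],[0,0,0],1],[[0,0,-0.035],[0,0,0],1],[[0,0,-0.045],[0,0,0],1],[[0,0,-0.054],[0,0,0],1],[[0,0,-0.054],[0,0,0],1]]' 80
python3 -m jog '[[[0,0,0],[0,0,0],1],[[0,0,0],[0,0,0],1]]'
```

```text
time: 16.5
tool_pos: [638.8, -94.9, 12.1]
tcp_rot: [-158.7, 89.8, 166.5]
ft_force: [-0.7, 0.5, -0.7]
finger_gap: 84.9
time: 16.67
tool_pos: [641.2, -95.2, 15.4]
tcp_rot: [23.6, 90.0, -11.2]
ft_force: [0.1, -0.5, 0.0]
finger_gap: 85.5
```

```bash
python3 -m jog '[[[0,0,-0.002],[0,0,0],0.2],[[0,0,-0.002],[0,0,0],-1],[[0,0,-0.002],[0,0,0],-1],[[0,0,-0.002],[0,0,0],-1],[[0,0,-0.002],[0,0,0],-1]]' 80
python3 -m jog '[[[0,0,0],[0,0,0],-1],[[0,0,0],[0,0,0],-1],[[0,0,0],[0,0,0],-1],[[0,0,0.02],[0,0,0],-1],[[0,0,0.045],[0,0,0],-1]]'
python3 -m jog '[[[0,0,0.025],[0,0,0],-1],[[0,0,0.025],[0,0,0],-1],[[0,0,0.025],[0,0,0],-1]]'
python3 -c "
from h import *
s=r.sense();print(s['tool_pos'],s['ft_force'],s['finger_gap'],s['joint_pos'])
cv2.imwrite('pics/w13.png',vision.snapshot('wrist')[:,:,::-1])"
```

```text
time: 17.08
tool_pos: [641.1, -95.2, 13.5]
tcp_rot: [18.8, 89.9, -16.0]
ft_force: [-10.5, 1.7, 2.3]
finger_gap: 26.3
time: 17.5
tool_pos: [636.9, -94.3, 53.6]
tcp_rot: [-158.1, 89.5, 167.1]
ft_force: [0.1, 0.4, -5.0]
finger_gap: 26.7
time: 17.75
tool_pos: [641.5, -95.3, 83.5]
tcp_rot: [22.1, 89.9, -12.7]
ft_force: [-0.1, 1.3, -4.7]
finger_gap: 26.5
[641.53491552 -95.30284254  83.52003904] [-0.0935509   1.27730472 -4.70397914] 26.488987621810242 [-1.29779348e+01  2.14163860e+01  8.56607812e+01  7.95115567e-04
  7.27839089e+01  2.18027343e+01]
```

View pics/w13.png

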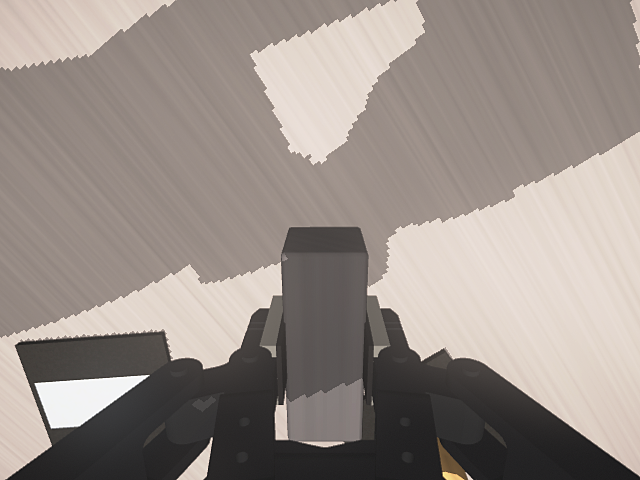

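```bash
python3 -m jog '[[[-0.012,0,0],[0,0,-0.12],-1],[[-0.024,0,0],[0,0,-0.24],-1],[[-0.036,0,0],[0,0,-0.36],-1],[[-0.05,-0.001,0],[0,0,-0.48],-1],[[-0.064,-0.001,0],[0,0,-0.6],-1]]'
python3 -m jog '[[[-0.014,0,0],[0,0,-0.12],-1],[[-0.028,0,0],[0,0,-0.24],-1],[[-0.042,0,0],[0,0,-0.36],-1],[[-0.056,-0.001,0],[0,0,-0.48],-1],[[-0.07,-0.001,0],[0,0,-0.6],-1]]'
python3 -m jog '[[[-0.014,0,0],[0,0,-0.1],-1],[[-0.028,0,0],[0,0,-0.2],-1],[[-0.040,0,0],[0,0,-0.294],-1],[[-0.040,-0.001,0],[0,0,-0.294],-1],[[-0.04,-0.001,0],[0,0,-0.294],-1]]'
python3 -m jog '[[[0,0,-0.02],[0,0,0],-1],[[0,0,-0.04],[0,0,0],-1],[[0,0,-0.052],[0,0,0],-1],[[0,0,-0.052],[0,0,0],-1],[[0,0,-0.052],[0,0,0],-1]]'
python3 -c "
from h import *
from scipy.spatial.transform import Rotation as Ro
s=r.sense();z=Ro.from_euler('xyz',s['tcp_rot'],degrees=True).as_matrix()[:,2];print(s['tool_pos'],s['ft_force'],s['finger_gap'],s['joint_pos'],np.degrees(np.arctan2(z[1],z[0])))
cv2.imwrite('pics/w14.png',vision.snapshot('wrist')[:,:,::-1])"
```

```text
time: 18.22
tool_pos: [573.9, -95.6, 79.3]
tcp_rot: [-124.3, 89.7, 166.2]
ft_force: [0.1, -0.3, -5.3]
finger_gap: 26.6
time: 18.63
tool_pos: [503.9, -96.5, 79.7]
tcp_rot: [-91.7, 89.7, 164.4]
ft_force: [-0.1, -0.7, -4.8]
finger_gap: 26.6
time: 19.05
tool_pos: [464.9, -97.7, 80.6]
tcp_rot: [-77.3, 89.8, 162.4]
ft_force: [0.6, 0.5, -5.2]
finger_gap: 26.6
time: 19.47
tool_pos: [465.9, -97.7, 29.4]
tcp_rot: [-78.9, 89.8, 160.8]
ft_force: [0.2, 0.9, -5.4]
finger_gap: 26.8
[465.86220887 -97.67715159  29.4495503 ] [ 0.16900756  0.87583678 -5.35844938] 26.80559831252874 [-1.80193431e+01  9.04138462e-01  1.15455405e+02  4.04645303e-03
  6.38181019e+01  1.02252171e+02] -120.27325292062683
```

View pics/w14.png

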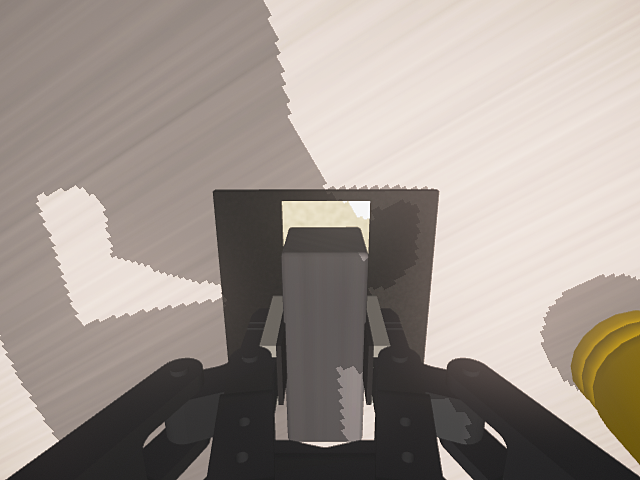

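The bar is aligned over the rectangle, so I'm lowering it.

```bash
python3 -m jog '[[[0.001,0,-0.004],[0,0,0],-1],[[0.001,0,-0.008],[0,0,0],-1],[[0.001,0,-0.011],[0,0,0],-1],[[0.001,0,-0.011],[0,0,0],-1],[[0.001,0,-0.011],[0,0,0],-1]]'
```

```text
time: 19.93
tool_pos: [467.6, -98.0, 19.7]
tcp_rot: [-83.3, 90.0, 156.4]
ft_force: [0.3, 0.5, -4.9]
finger_gap: 26.8
```

```bash
python3 -m jog '[[[0,0,-0.001],[0,0,0],-1],[[0,0,-0.002],[0,0,0],-1],[[0,0,-0.002],[0,0,0],-1]]'
python3 -m jog '[[[0,0,0],[0,0,0],-0.6],[[0,0,0],[0,0,0],-0.3],[[0,0,0],[0,0,0],0.1],[[0,0,0],[0,0,0],0.5],[[0,0,0],[0,0,0],0.8]]'
python3 -m jog '[[[0,0,0],[0,0,0],1],[[0,0,0.02],[0,0,0],1],[[0,0,0.05],[0,0,0],1],[[0,0,0.09],[0,0,0],1],[[0,0,0.13],[0,0,0],1]]'
python3 -m jog '[[[0.01,-0.02,0.02],[0,0,0],1],[[0.015,-0.05,0.04],[0,0,0],1],[[0.02,-0.09,0.06],[0,0,0],1],[[0.02,-0.13,0.08],[0,0,0],1],[[0.02,-0.17,0.10],[0,0,0],1]]'
python3 -m jog '[[[0,-0.03,0],[0,0,0],1],[[0,-0.06,0],[0,0,0],1],[[-0.02,-0.09,0],[0,0,0],1],[[-0.04,-0.12,0],[0,0,0],1],[[-0.06,-0.15,0],[0,0,0],1]]'
python3 -c "
from h import *
im=vision.snapshot('top')[:,:,::-1].copy();cv2.imwrite('pics/t9.png',im)
cv2.imwrite('pics/s9.png',vision.snapshot('scene')[:,:,::-1])"
```

```text
time: 20.18
tool_pos: [467.7, -98.1, 17.7]
tcp_rot: [80.2, 90.0, -40.1]
ft_force: [0.7, 0.6, -4.5]
finger_gap: 26.8
time: 20.6
tool_pos: [468.3, -98.3, 18.4]
tcp_rot: [104.3, 89.9, -16.1]
ft_force: [-0.9, 0.3, 0.6]
finger_gap: 65.2
time: 21.02
tool_pos: [466.6, -97.7, 148.4]
tcp_rot: [-77.5, 89.9, 162.1]
ft_force: [2.1, 0.1, 0.6]
finger_gap: 85.3
time: 21.43
tool_pos: [487.8, -261.1, 244.8]
tcp_rot: [92.4, 90.0, -27.9]
ft_force: [1.1, -0.2, -0.3]
finger_gap: 85.2
time: 21.85
tool_pos: [426.9, -411.0, 243.5]
tcp_rot: [-90.0, 90.0, 149.6]
ft_force: [0.1, 0.2, 0.4]
finger_gap: 85.6
```

View pics/t9.png

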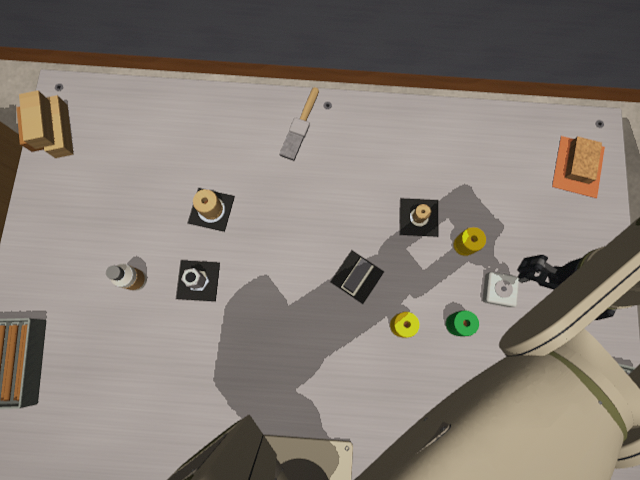

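View pics/s9.png

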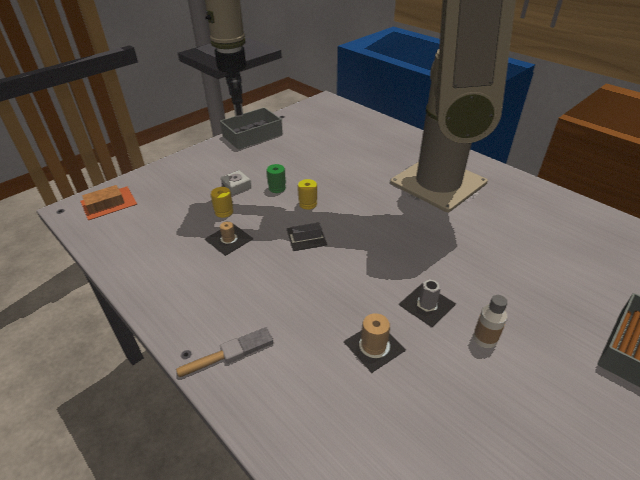

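All four parts sit on their tiles: the large blank (207,203), small (422,212), nut (194,277) and bar (358,274). Next I compare each with its expected outline.

Run:
```python
from h import *
im=cv2.imread("pics/t9.png");sc=cv2.imread("pics/s9.png")
C=dict(L=(603.5,260.5,74,28),S=(621.5,-238.3,49,18),N=(430.7,269.5,64,21),B=(466.8,-98.1,34,0))
tl=[]
for n,I in(("top",im),("scene",sc)):
  K=8 if n=="top" else 6;row=[]
  for k,(x,y,z,rad) in C.items():
    if rad: P=[(x+rad*np.cos(t),y+rad*np.sin(t),z) for t in np.linspace(0,6.28,40)]
    else:
      a=np.radians(-30.3);e=np.array([np.cos(a),np.sin(a)]);f=np.array([-e[1],e[0]]);P=[(*(np.array([x,y])+38*i*e+14*j*f),z) for i,j in((1,1),(1,-1),(-1,-1),(-1,1))]
    c=proj(n,(x,y,z)).round().astype(int);h=12 if K==8 else 16
    h=96//K+ (10 if K==8 else 0);cr=cv2.resize(I[c[1]-h:c[1]+h,c[0]-h:c[0]+h],(192,192),interpolation=2);q=192/(2*h)
    uv=np.array([(proj(n,p)-c+h+.5)*q-.5 for p in P]);cv2.polylines(cr,[uv.round().astype('int32')],True,(0,0,255),1);row.append(cr)
  tl.append(np.hstack(row))
cv2.imwrite("pics/chk.png",np.vstack(tl))
s=r.sense();print(s['time'],s['ft_force'])
for k,p in dict(tape=(504,288),).items():print(px("top",*p,34))
a=cv2.imread("pics/top0.png")
for n,(u,v,w) in dict(bottle=(115,275,20),tape=(496,288,11)).items(): print(n,cv2.phaseCorrelate(*[np.float32(cv2.cvtColor(i[v-w:v+w,u-w:u+w],6)) for i in(a,im)]))
```

```text
21.95 [-0.32080035  0.56275995  0.0611958 ]
[ 460.03067526 -427.46198267   34.        ]
bottle ((-0.005672407576089, -0.011970456538826113), 0.9918134127557278)
tape ((-0.026327719118990345, 0.8475958344287822), 0.44833401073184276)
```

View pics/chk.png

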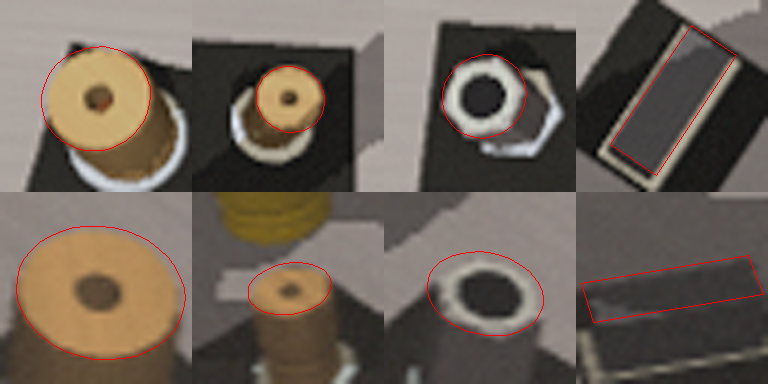

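All the parts match their expected outlines to within about 3 mm in both views, and the gripper is clear of everything. The bottle hasn't moved. The tape's small shift reading (under 1 px, low confidence) comes from a changed shadow, and nothing touched it. Handing in.

```bash
python3 -c "
from bench import order;print(order.hand_in())"
```

```text
the job is handed in; nothing more can be done
None
```

I put all four parts on their matching tiles and handed the job in at about 22 s of the 99 s allowed; the hand-in gave no verdict.

- **Placement:** in the last top and scene pictures, each part stands or lies flat in its shape. The outlines expected from the calibration fit to within about 3 mm.
- **Bar:** it looks parallel to its rectangle. The jaws measured -120.3° at placing, the angle needed to line it up.
- **Contact:** the arm was parked clear, with about 0 N of force on the tool. The highest reading I saw was about 29 N, when I set the large blank down slightly hard.
- **Bystanders:** the glue bottle had not moved (shift of 0.01 px). The tape measure check read 0.85 px (about 1.5 mm) at low confidence. I put that down to a changed shadow and did not check it further. Nothing came near the tape measure, and the green and yellow look-alikes were left alone.

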